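# Run the glue press down one turn

## Task

Bring the glue press one full turn down towards the wooden blank: push the upright black handle of its hand wheel round clockwise, seen from above, through exactly one turn, so that the handle comes back to where it started. Push the handle with closed fingertips or the outside of a finger: do not pinch it, and do not push on the wheel's rim or spokes. Leave the glue bottle, the wax tin and the chisel where they are, then take the hand away.

Things in the scene. Friction and masses are not known exactly. Their poses are not given: they have to be found in the camera images.
- press: Small bench glue press, painted yellow, bolted down: base 200 (x) by 250 (y) by 25 mm, two steel columns, a yellow bridge along y up to 190 mm height. Under the bridge hangs a dark steel platen, over a round wooden blank on the base. The lying hand wheel is above the bridge. Origin: centre of the base's underside, on the work surface, straight under the wheel's axis. z up; the press is turned about z by varying amounts.
- hub (a point): Centre of the top of the wheel's steel hub, 44 mm across, on the wheel's vertical axis, 224 mm above the work surface. The bare screw end, 22 mm across, stands up out of it by 29 to 35 mm at the start and sinks 8 mm in the turn; it only slides up and down.
- wheel (a joint): Turn of the hand wheel in rad, growing clockwise seen from above; at 0 the handle lies on the press's -x side. It starts anywhere from -2.5 to 2.5; one turn adds 6.283. It turns freely past one turn both ways with no stop or click. Friction of 0.22 N m (about 3 N at the handle) and light damping: it stays where it is left and does not coast. Each clockwise turn lowers the platen by 8 mm; it stays clear of the blank.
- rim: Steel rim and three spokes of the wheel, lying level: rim centre line 156 mm across, rim 16 mm thick, its top 220 mm above the work surface. Origin on the axis at 200 mm height; turns with the wheel.
- crank: The upright handle, fixed on the rim 78 mm from the wheel's axis, standing over one spoke: black, 29 mm square over four rounded vertical ribs (17 mm each), 60 mm long from 218 to 278 mm above the work surface. Origin on the handle's centre line at 200 mm height; it turns with the wheel and does not spin by itself. It is pushed, never pinched from opposite sides.
- handle (a point): Point on the handle's centre line half-way up, 248 mm above the work surface, 78 mm from the wheel's axis.
- glue: Loose white glue bottle, 56 mm across, 150 mm tall, standing beside the press on its +y side; origin at the centre of its foot. Leave it.
- wax: Loose flat metal tin, 72 mm across, 50 mm tall, beside the press on its -y side; origin at the centre of its foot. Leave it.
- chisel: Loose wood chisel, 310 mm long, 28 mm high, lying beyond the press; origin near its middle on the work surface, blade along its own +y. Leave it.

How it is judged (in metres and radians):
On the way:
1. the fingers push the handle clockwise round to the opposite side (half-way through the turn) (distance of handle from where it was at the start of the episode above 0.14 m and value of joint wheel above 0.3 rad and contact force between the fingers and crank above 0.3 N), for 0.04 s.
At the end, for the whole second after the job is handed in: The wheel has gone round clockwise by one turn, no more and no fewer, is at rest, and the handle is within 18 mm (13 degrees) of where it started; the glue bottle still stands, and bottle, tin and chisel are within 25 mm of their places (distance of handle from where it was at the start of the episode below 0.018 m and value of joint wheel between 3.5 and 9 rad and not (velocity of joint wheel above 0.05 rad/s) and not (velocity of joint wheel below -0.05 rad/s) and distance of each of glue, wax, chisel from where it was at the start of the episode below 0.025 m and angle between glue's own z axis and vertical below 0.2 rad); the robot touches nothing.
It fails at once if the handle is pinched (pressed by the fingers on opposite sides at once) ((contact force between the fingers and crank_c0 above 1 N and contact force between the fingers and crank_c2 above 1 N) or (contact force between the fingers and crank_c1 above 1 N and contact force between the fingers and crank_c3 above 1 N)).
It fails at once if the fingers push on the rim or the spokes (over 8 N) (contact force between the fingers and rim above 8 N).
It fails at once if the glue bottle was knocked, shifted or lifted (distance of glue from where it was at the start of the episode above 0.025 m).
It fails at once if the wax tin was knocked, shifted or lifted (distance of wax from where it was at the start of the episode above 0.025 m).
It fails at once if the chisel was knocked, shifted or lifted (distance of chisel from where it was at the start of the episode above 0.025 m).
It also fails if it takes over 58 s, if anything falls off the work surface, if the arm or the gripper's body presses on something with over 40 N, if the wrist force passes 120 N, or if a joint passes its speed limit or range.

## Robot

A 6-joint arm with a two-finger parallel gripper is mounted at the origin on the work surface. World frame = base frame: x ahead of the robot, y to its left, z up, the work surface at z = 0. Lengths are in mm, angles in rad, forces in N, time in s.
With the tool pointing down it reaches from about 275 to 975 mm from the base axis. Payload 8.4 kg.
Tool frame: the origin (TCP) lies midway between the tips of the shut fingers; the grasp point (between the pads) lies 19 mm behind it; z points along the fingers, y is the line along which they close (so a half turn about z gives the same grasp; the last joint's range is limited). The gripper opens to 92 mm and grips with 3 to 60 N. Pads are 20 mm wide; open, the fingers measure 128 mm over their backs; the gripper's body (75 mm by 189 mm) begins 69 mm behind the grasp point.
Start: joints at [1.251, 0.353, 1.633, -0, 1.155, -0.002], TCP at [195.297, 593.706, 214.583] pointing down, gripper open.
Joint ranges: [-2.63, 2.63], [-0.92, 2.1], [0.06, 2.66], [-1.3, 4.44], [0, 2.69], [-3.02, 3.02]. Speed limits (rad/s): [2.22, 2.22, 2.79, 3.14, 3.14, 3.14].

## Interface

Orientations are given as a 3x3 rotation matrix whose columns are the frame's x, y, z axes.
In Python, from rig import readout, grab_frame, calibration, manip, finder gives the robot as it stands. The module is installed in compiled form; this text tells all that it offers.
- The arm moves only by the tool drive_tool, never from a script. Its argument "plan" is a list that holds one entry, the list of rows, each a list of 7 numbers: the shift along the world's x, y, z in m, then the turn, a rotation vector about the world's x, y, z in degrees, then the opening, from -1 (shut) to 1 (fully open). In form: [[[x, y, z, rx, ry, rz, fingers], ...]]. A call has 1 to 5 rows; each row shifts and turns the commanded pose from where the row before left it; what a row does not reach is not made up. A row lasts 1/8 s, in which the tool goes at most 62.5 mm and 10.7 degrees, less where a joint would pass 70% of its speed; a pose out of reach is approached as far as the arm can. A call with a gripper value outside its range is refused whole. The fingers move at their own pace and stop on an object; the grip force is fixed at half the most. Time passes only in rows, so rows that do not move let the fingers close. It gives the time, the measured TCP pose, the force, the opening and the grip force at its end, in the units of the state.
- readout.observe(): the state, without advancing time (a new reading comes with each control period).
- grab_frame(name): name is "scene" or "side" or "wrist"; returns the picture (400x640x3 uint8, red, green, blue); there is no depth.
- calibration(name): a dict with "intrinsics" (3x3 intrinsics, pixels), "k1" (the pictures are not rectified: a ray, as slopes to the right and down, at radius r is drawn at 1 + k1 r^2 times it, then the intrinsics apply), "position" and "attitude" of the camera in the world; the wrist camera has in their place "T_tool_cam" (4x4, takes a point from camera to tool coordinates, whose origin is the TCP and whose axes are the flange's). Camera axes: x right, y down, z forward; pixel columns grow to the right and rows downward; lengths in mm; the calibration is good to about 2 mm. A picture is of the moment at which its call begins: read the wrist's pose just before it. calibration takes no time and is no camera call.
- manip.close_job(): hands the job in; it is judged then, once.
Trained networks look in the newest picture that a camera, given by its name, has taken for a name from the list of things; names that differ only in an ending like _2 or _b are one class to them, and where a whole thing is asked for, a point or a joint stands for the part that bears it (a point fixed in the world has none). Each returns a list of dicts, best first, with "conf" (0 to 1); they miss things now and then, are a little off and sometimes report something else, mostly with a low value. They report only what shows in the picture. A call takes as long as a camera call.
- finder.masks_of(camera, target): "mask" (400x640 bool, what is visible of it) and "rect" ([left, top, width, height] in pixels, round what is visible of it).
The state is a dict: "t": time; "joint_pos": joint angles; "qd": joint speeds; "effort": joint torques, N m; "position": TCP position; "tcp_rot": TCP orientation; "ft_force": force on the tool from outside, world axes, zero at the start; "wrist_torque": the same for the moment, N m; "finger_gap": opening from 0.0 (shut) to 1.0 (fully open); "gripper_force": force on a finger pad.
Only numpy, scipy, OpenCV 4.12 (cv2) and the standard library are available. Lean on these libraries where they do the work, as an engineer would, in place of code of your own. Each camera call takes 0.05 s, during which the arm holds its last target. There are 200 camera calls.

## Working session

There is one attempt and no reset: what is moved stays moved. The work goes in short steps, Python scripts to look and compute and a tool call to move; the robot and the scene stay as the last step left them, time stands still between calls to the robot, and variables do not carry over. Pictures are saved under pics/ and viewed, at most 10 in all, crops included, and the job is handed in when it is done.

Besides the shell and the picture viewer there is one more tool, called after ">>>" by a JSON object that holds its "op" and its "data". drive_tool: Moves the arm, as the interface text tells. Its arguments: {"type":"object","properties":{"plan":{"type":"array","items":{"type":"array","items":{"type":"array","items":{"type":"number"}}}}},"required":["plan"]}

```bash
mkdir -p pics
cat > h.py <<'E'
import numpy as np, cv2
from rig import readout, grab_frame, calibration, manip, finder
def ray(c,name,uv):
    K=np.array(c["intrinsics"]);k=c["k1"]
    d=np.array([(uv[0]-K[0,2])/K[0,0],(uv[1]-K[1,2])/K[1,1]]);s=d.copy()
    for _ in range(20): s=d/(1+k*(s@s))
    return np.array([s[0],s[1],1.])
def pose(c,name,st=None):
    if name=="wrist":
        T=np.array(c["T_tool_cam"]);R=np.array(st["tcp_rot"]);p=np.array(st["position"])
        return R@T[:3,:3],R@T[:3,3]+p
    return np.array(c["attitude"]),np.array(c["position"])
def atz(name,uv,z,st=None):
    c=calibration(name);R,p=pose(c,name,st);d=R@ray(c,name,uv)
    return p+d*(z-p[2])/d[2]
def proj(name,P,st=None):
    c=calibration(name);R,p=pose(c,name,st);q=R.T@(np.array(P)-p);s=q[:2]/q[2]
    s=s*(1+c["k1"]*(s@s));K=np.array(c["intrinsics"]);return K[0,0]*s[0]+K[0,2],K[1,1]*s[1]+K[1,2]
E
python3 - <<'E'
from h import *
st=readout.observe();print(st["t"],st["position"],st["tcp_rot"])
for n in ["scene","side","wrist"]:
    im=grab_frame(n);cv2.imwrite(f"pics/{n}0.png",im[:,:,::-1])
    c=calibration(n)
    if n!="wrist":print(n,np.round(c["position"]),np.round(c["attitude"],2).tolist(),c["k1"])
    for t in ["crank","rim","hub","glue","wax","chisel","press"]:
        for r in finder.masks_of(n,t)[:2]:
            ys,xs=np.nonzero(r["mask"]);print(n,t,round(r["conf"],2),np.round(r["rect"]),xs.mean().round(1),ys.mean().round(1))
E
```

```text
0.0 [195.13836423 593.25551994 213.86215879] [[-9.49929300e-01  3.12464667e-01 -3.95373627e-04]
 [ 3.12464916e-01  9.49928419e-01 -1.29426996e-03]
 [-2.88369890e-05 -1.35300535e-03 -9.99999084e-01]]
scene [1185.  119. 1097.] [[-0.12, 0.85, -0.52], [0.99, 0.1, -0.06], [0.0, -0.52, -0.85]] -0.0762682661267099
scene crank 0.85 [278. 130.  15.  24.] 285.8 143.2
scene crank 0.49 [264. 242. 115.  46.] 313.6 265.7
scene rim 0.84 [280. 133.  73.  62.] 318.7 163.2
scene hub 0.96 [278. 130.  77.  64.] 313.5 159.9
scene glue 0.57 [373. 163.  25.  42.] 385.8 187.0
scene wax 0.72 [219. 210.  28.  29.] 231.7 221.9
scene chisel 0.68 [264. 242. 113.  47.] 314.1 265.5
scene chisel 0.51 [278. 131.  18.  26.] 285.6 142.6
scene press 0.76 [267. 130. 106. 120.] 316.6 191.0
side [442. 790. 849.] [[-0.97, -0.16, 0.16], [-0.22, 0.66, -0.72], [0.01, -0.74, -0.68]] -0.06771296521004011
side crank 0.82 [354. 137.  13.  27.] 359.1 150.4
side rim 0.63 [313. 159.  70.  45.] 345.1 182.3
side hub 0.83 [313. 137.  71.  68.] 348.6 175.8
side hub 0.65 [354. 132.  16.  34.] 359.3 149.7
side glue 0.9 [338. 252.  28.  52.] 349.8 279.1
side wax 0.57 [319. 172.  13.  17.] 324.9 182.1
side wax 0.54 [310. 134.  73.  68.] 347.8 176.7
side chisel 0.8 [268. 192.  32.  86.] 281.3 231.4
side press 0.81 [304. 138.  88. 141.] 344.2 216.1
```

View pics/scene0.png

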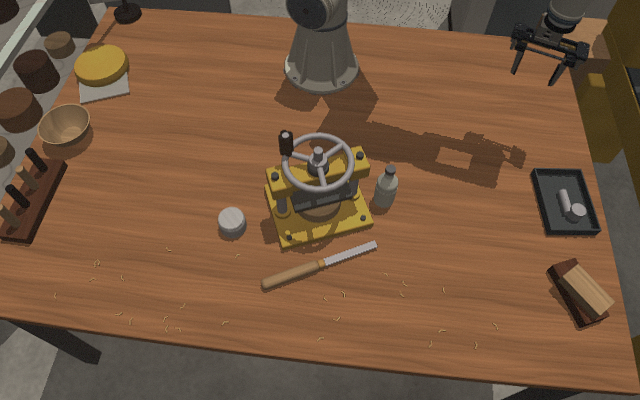

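View pics/side0.png

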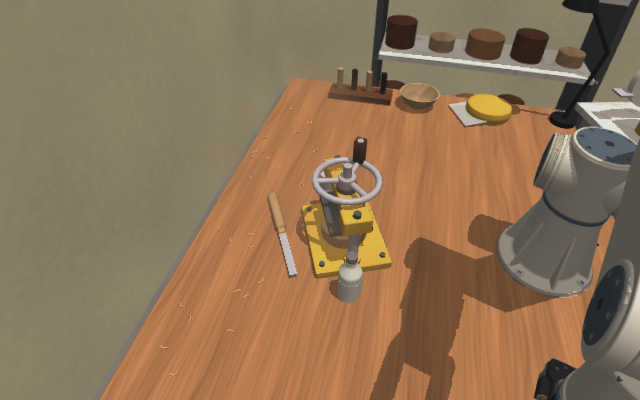

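Run:
```python
from h import *
from scipy.optimize import least_squares
print("crank",atz("scene",(285.8,143.2),248),atz("side",(359.1,150.4),248))
# rim bbox: fit centre + handle angle; outer rim circle r=86 z 212
th=np.linspace(0,2*np.pi,60)
def bb(n,c):
    P=np.array([proj(n,[c[0]+86*np.cos(t),c[1]+86*np.sin(t),z]) for t in th for z in (204,220)])
    return np.r_[P.min(0),P.max(0)]
def f(c): 
    a=bb("scene",c);b=bb("side",c)
    return np.r_[a[2]-353,a[3]-194.5,b[0]-313,b[2]-383.5,b[3]-204.5]
r=least_squares(f,[480,100]);print(r.x,f(r.x))
for n,t,uv in [("scene","glue",(385.8,187)),("side","glue",(349.8,279.1))]: print(t,atz(n,uv,75))
print("wax",atz("scene",(231.7,221.9),35)); print("chisel",atz("scene",(313.8,265.6),15))
```

```text
crank [529.07688288 -27.59033826 248.        ] [528.24626662 -23.27580263 248.        ]Traceback (most recent call last):
  File "<stdin>", line 12, in <module>
    return func(*args, **kwargs)
    result = trf(vector_fun.fun, vector_fun.jac, x0, f0, J0, lb, ub, ftol, xtol,
                 gtol, max_nfev, x_scale, loss_function, tr_solver,
                 tr_options.copy(), verbose, callback=callback_wrapped)
    return trf_no_bounds(
        fun, jac, x0, f0, J0, ftol, xtol, gtol, max_nfev, x_scale,
        loss_function, tr_solver, tr_options, verbose, callback=callback)
    f_new = fun(x_new)
    self._update_fun()
    ~~~~~~~~~~~~~~~~^^
    self.f = self.fun_wrapped(xp_copy(self.x))
             ~~~~~~~~~~~~~~~~^^^^^^^^^^^^^^^^^
    return np.atleast_1d(self.fun(x))
                         ~~~~~~~~^^^
    return self.f(x, *self.args, **self.kwargs)
           ~~~~~~^^^^^^^^^^^^^^^^^^^^^^^^^^^^^^
  File "<stdin>", line 10, in f
  File "<stdin>", line 7, in bb
  File "h.py", line 17, in proj
    c=calibration(name);R,p=pose(c,name,st);q=R.T@(np.array(P)-p);s=q[:2]/q[2]
ValueError: time passes only in moves, steps and waits
```

The scene view shows the handle at (286,143), the screw end at (318,152), glue at (386,187), wax at (231,221) and the chisel at (320,265). The side view agrees, with the handle at (359,150) and the hub near (347,176).

```bash
sed -i 's/^def ray/import functools\ncalibration=functools.lru_cache(calibration)\ndef ray/' h.py
python3 - <<'E'
from h import *
from scipy.optimize import least_squares
th=np.linspace(0,2*np.pi,60)
def bb(n,c):
    P=np.array([proj(n,[c[0]+86*np.cos(t),c[1]+86*np.sin(t),z]) for t in th for z in (204,220)])
    return np.r_[P.min(0),P.max(0)]
def f(c): 
    a=bb("scene",c);b=bb("side",c)
    return np.r_[a[2]-353,a[3]-194.5,b[0]-313,b[2]-383.5,b[3]-204.5]
r=least_squares(f,[580,50]);print(r.x,f(r.x))
print("screw end", [atz(n,uv,252) for n,uv in [("scene",(318,149)),("side",(347.5,167))]])
for n,t,uv in [("scene","glue",(385.8,187)),("side","glue",(349.8,279.1))]: print(t,atz(n,uv,75))
print("wax",atz("scene",(231.7,221.9),35)); print("chisel",atz("scene",(313.8,265.6),15))
E
```

```text
[543.50664011  44.26246824] [-0.0355261  -1.04312156 -0.68684938 -0.26413324 -0.06117946]
screw end [array([539.89710584,  48.28082649, 252.        ]), array([544.05408457,  53.42190726, 252.        ])]
glue [506.82400759 223.72997672  75.        ]
glue [495.76360372 239.47645748  75.        ]
wax [ 636.3256404 -164.379756    35.       ]
chisel [723.21269589  60.68320352  15.        ]
```

>>> {"op": "drive_tool", "data": {"plan": [[[0.025,-0.041,0.037,0,0,6,-1],[0.025,-0.041,0.037,0,0,6,-1],[0.025,-0.041,0.037,0,0,6,-1],[0.025,-0.041,0.037,0,0,6,-1],[0.025,-0.041,0.037,0,0,6,-1]]]}}

```text
t: 1.82
position: [320.8, 387.2, 401.0]
tcp_rot: [[-0.978, -0.208, 0.0], [-0.208, 0.978, 0.0], [-0.001, 0.0, -1.0]]
ft_force: [1.9, 0.3, -0.2]
finger_gap: 0.481
gripper_force: 0.0
```

>>> {"op": "drive_tool", "data": {"plan": [[[0.025,-0.041,0,0,0,6,-1],[0.025,-0.041,0,0,0,6,-1],[0.025,-0.041,0,0,0,6,-1],[0.025,-0.041,0,0,0,6,-1],[0.025,-0.041,0,0,0,6,-1]]]}}

```text
t: 2.45
position: [445.9, 182.2, 399.8]
tcp_rot: [[-0.743, -0.669, 0.001], [-0.669, 0.743, 0.0], [-0.001, -0.0, -1.0]]
ft_force: [0.4, 0.5, -0.1]
finger_gap: 0.004
gripper_force: 0.0
```

Run:
```python
from h import *
st=readout.observe();print(st["t"],st["position"],st["joint_pos"])
im=grab_frame("wrist");cv2.imwrite("pics/w1.png",im[:,:,::-1])
print(np.round(calibration("wrist")["T_tool_cam"],2))
for t in ["crank","hub","rim"]:
    for r in finder.masks_of("wrist",t)[:2]:
        ys,xs=np.nonzero(r["mask"]);print(t,round(r["conf"],2),np.round(r["rect"]),xs.mean().round(1),ys.mean().round(1))
```

```text
2.45 [445.86592787 182.24818587 399.79148156] [ 3.84887817e-01 -9.75559261e-03  1.67094892e+00  3.44928569e-05
  1.47980395e+00 -1.91877744e+00]
[[   0.     -0.97   -0.25   69.72]
 [   1.     -0.      0.     -0.8 ]
 [  -0.     -0.25    0.97 -171.18]
 [   0.      0.      0.      1.  ]]
crank 0.91 [ 74. 100.  76.  37.] 110.3 118.9
hub 0.57 [ 76.  97. 175. 148.] 166.6 161.4
rim 0.98 [106.  97. 147. 146.] 181.1 172.7
```

Run:
```python
from h import *
from scipy.optimize import least_squares
st=readout.observe()
m=[r for r in finder.masks_of("wrist","rim")][0]["mask"].astype(np.uint8)
c=max(cv2.findContours(m,cv2.RETR_EXTERNAL,cv2.CHAIN_APPROX_NONE)[0],key=len)[:,0]
P=np.array([atz("wrist",u,212,st)[:2] for u in c])
r=least_squares(lambda v:np.hypot(*(P-v).T)-86,[543,47],loss="soft_l1",f_scale=2);print("centre",r.x,"res",np.abs(r.fun).mean())
r=least_squares(lambda v:np.hypot(*(P-v[:2]).T)-v[2],[543,47,86],loss="soft_l1",f_scale=2);print("centre",r.x)
m=finder.masks_of("wrist","crank")[0]["mask"];ys,xs=np.nonzero(m)
print(atz("wrist",(xs.mean(),ys.mean()),248,st))
```

```text
centre [543.74693105  48.49967252] res 14.610026856487563
centre [543.03637698  44.18655362  74.58583441]
[528.57991802 -30.21890276 248.        ]
```

View pics/w1.png

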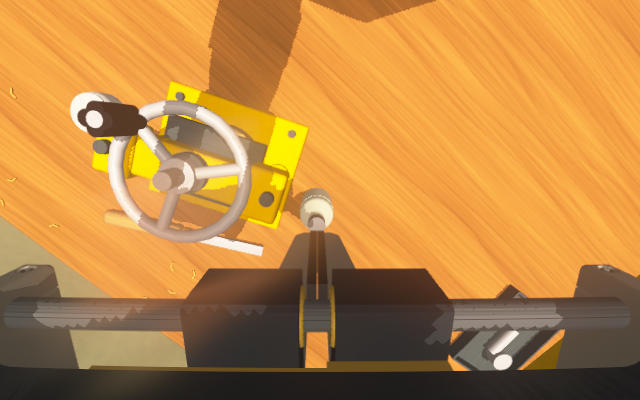

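The wrist view shows the handle top at (95,120), the handle foot at (135,120) and the hub at (177,175). The wheel centre comes out near (543.5, 47.5) and the handle at about -101°.

>>> {"op": "drive_tool", "data": {"plan": [[[0.0266,-0.0408,0,0,0,5.8,-1],[0.0266,-0.0408,0,0,0,5.8,-1],[0.0266,-0.0408,0,0,0,5.8,-1],[0.0266,-0.0408,0,0,0,5.8,-1],[0.0266,-0.0408,0,0,0,5.8,-1]]]}}

```text
t: 3.38
position: [579.0, -20.0, 399.7]
tcp_rot: [[-0.325, -0.946, 0.0], [-0.946, 0.325, 0.0], [-0.0, -0.0, -1.0]]
ft_force: [-0.7, 0.4, 1.1]
finger_gap: 0.005
gripper_force: 0.0
```

Run:
```python
from h import *
st=readout.observe();print(st["t"],st["position"],np.degrees(st["joint_pos"]).round(),np.round(st["tcp_rot"],2)[:,0])
im=grab_frame("wrist");cv2.imwrite("pics/w2.png",im[:,:,::-1])
for n in["scene","wrist"]:
    if n!="wrist":grab_frame(n)
    for t in ["crank","rim"]:
      for r in finder.masks_of(n,t)[:1]:
        ys,xs=np.nonzero(r["mask"]);print(n,t,round(r["conf"],2),np.round(r["rect"]),xs.mean().round(1),ys.mean().round(1))
        print(atz(n,(xs.mean(),ys.mean()),248 if t=="crank" else 212,st))
```

```text
3.375 [578.98381366 -19.97051069 399.67843626] [  -2.    9.   85.    0.   86. -163.] [-0.32 -0.95 -0.  ]
scene crank 0.52 [278. 129.  17.  25.] 285.4 142.8
[528.01551712 -28.57324255 248.        ]
scene rim 0.85 [284. 132.  73.  62.] 319.2 162.9
[549.51174939  52.57865006 212.        ]
wrist crank 0.88 [342. 155.  41.  38.] 361.7 174.3
[526.67501708 -24.65072456 248.        ]
wrist rim 0.55 [292. 162. 139. 108.] 375.1 211.2
[521.05987164  31.27676904 212.        ]
```

View pics/w2.png

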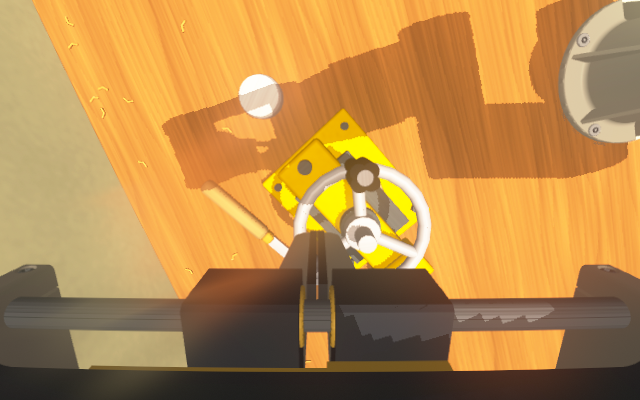

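>>> {"op": "drive_tool", "data": {"plan": [[[0,0,-0.053,0,0,0,-1],[0,0,-0.053,0,0,0,-1],[0,0,-0.051,0,0,0,-1],[0,0,0,0,0,0,-1]]]}}

```text
t: 4.18
position: [575.4, -18.7, 239.7]
tcp_rot: [[-0.328, -0.945, -0.007], [-0.945, 0.328, 0.0], [0.002, 0.007, -1.0]]
ft_force: [0.2, -0.6, -0.1]
finger_gap: 0.002
gripper_force: 0.0
```

```bash
cat > plan.py <<'E'
import sys
from h import *
st=readout.observe();p=np.array(st["position"]);C=np.array([543.5,47.5]);R=77
print(st["t"],p.round(1),"q6",round(np.degrees(st["joint_pos"][5])),"F",np.round(st["ft_force"],1))
d=p[:2]-C;a=np.degrees(np.arctan2(d[1],d[0]));print("ang",a,"rad",np.hypot(*d))
n,step,yaw=int(sys.argv[1]),float(sys.argv[2]),float(sys.argv[3])
A=np.radians(a-step*np.arange(n+1));Q=C+R*np.c_[np.cos(A),np.sin(A)];Q[0]=p[:2]
for i in range(0,n,5): print([[round(x/1000,4),round(y/1000,4),0,0,0,yaw,-1] for x,y in np.diff(Q,axis=0)[i:i+5]])
E
python3 plan.py 40 9 -7.9
python3 -c "
from h import *
print(readout.observe()['tcp_rot'])"
```

```text
4.175 [575.4 -18.7 239.7] q6 -163 F [ 0.2 -0.6 -0.1]
ang -64.29892338492613 rad 73.51842864726684
[[np.float64(-0.0098), np.float64(-0.0075), 0, 0, 0, -7.9, -1], [np.float64(-0.0118), np.float64(-0.0026), 0, 0, 0, -7.9, -1], [np.float64(-0.0121), np.float64(-0.0007), 0, 0, 0, -7.9, -1], [np.float64(-0.012), np.float64(0.0012), 0, 0, 0, -7.9, -1], [np.float64(-0.0117), np.float64(0.0031), 0, 0, 0, -7.9, -1]]
[[np.float64(-0.0111), np.float64(0.0049), 0, 0, 0, -7.9, -1], [np.float64(-0.0102), np.float64(0.0065), 0, 0, 0, -7.9, -1], [np.float64(-0.009), np.float64(0.0081), 0, 0, 0, -7.9, -1], [np.float64(-0.0076), np.float64(0.0094), 0, 0, 0, -7.9, -1], [np.float64(-0.0061), np.float64(0.0104), 0, 0, 0, -7.9, -1]]
[[np.float64(-0.0044), np.float64(0.0113), 0, 0, 0, -7.9, -1], [np.float64(-0.0026), np.float64(0.0118), 0, 0, 0, -7.9, -1], [np.float64(-0.0007), np.float64(0.0121), 0, 0, 0, -7.9, -1], [np.float64(0.0012), np.float64(0.012), 0, 0, 0, -7.9, -1], [np.float64(0.0031), np.float64(0.0117), 0, 0, 0, -7.9, -1]]
[[np.float64(0.0049), np.float64(0.0111), 0, 0, 0, -7.9, -1], [np.float
[... 931 characters left out ...]
6), np.float64(-0.0118), 0, 0, 0, -7.9, -1], [np.float64(0.0007), np.float64(-0.0121), 0, 0, 0, -7.9, -1], [np.float64(-0.0012), np.float64(-0.012), 0, 0, 0, -7.9, -1], [np.float64(-0.0031), np.float64(-0.0117), 0, 0, 0, -7.9, -1]]
[[np.float64(-0.0049), np.float64(-0.0111), 0, 0, 0, -7.9, -1], [np.float64(-0.0065), np.float64(-0.0102), 0, 0, 0, -7.9, -1], [np.float64(-0.0081), np.float64(-0.009), 0, 0, 0, -7.9, -1], [np.float64(-0.0094), np.float64(-0.0076), 0, 0, 0, -7.9, -1], [np.float64(-0.0104), np.float64(-0.0061), 0, 0, 0, -7.9, -1]]
[[-3.27990564e-01 -9.44657053e-01 -6.72616700e-03]
 [-9.44679378e-01  3.27994877e-01  4.82911645e-04]
 [ 1.74996243e-03  6.51246172e-03 -9.99977262e-01]]
```

>>> {"op": "drive_tool", "data": {"plan": [[[-0.0098,-0.0075,0,0,0,-7.9,-1],[-0.0118,-0.0026,0,0,0,-7.9,-1],[-0.0121,-0.0007,0,0,0,-7.9,-1],[-0.012,0.0012,0,0,0,-7.9,-1],[-0.0117,0.0031,0,0,0,-7.9,-1]]]}}

```text
t: 4.8
position: [522.2, -27.2, 245.8]
tcp_rot: [[-0.857, -0.516, 0.005], [-0.516, 0.857, -0.002], [-0.003, -0.004, -1.0]]
ft_force: [1.8, -4.2, -1.1]
finger_gap: 0.005
gripper_force: 2.6
```

```bash
sed -i 's/round(x\/1000,4)/round(float(x)\/1000,4)/;s/round(y\/1000,4)/round(float(y)\/1000,4)/' plan.py; python3 plan.py 10 9 -7.9
```

```text
4.8 [522.2 -27.2 245.8] q6 -124 F [ 1.8 -4.2 -1.1]
ang -105.9304512205068 rad 77.64883200685702
[[-0.0111, 0.0048, 0, 0, 0, -7.9, -1], [-0.0105, 0.0059, 0, 0, 0, -7.9, -1], [-0.0095, 0.0075, 0, 0, 0, -7.9, -1], [-0.0082, 0.0089, 0, 0, 0, -7.9, -1], [-0.0067, 0.0101, 0, 0, 0, -7.9, -1]]
[[-0.005, 0.011, 0, 0, 0, -7.9, -1], [-0.0032, 0.0116, 0, 0, 0, -7.9, -1], [-0.0014, 0.012, 0, 0, 0, -7.9, -1], [0.0005, 0.0121, 0, 0, 0, -7.9, -1], [0.0024, 0.0118, 0, 0, 0, -7.9, -1]]
```

>>> {"op": "drive_tool", "data": {"plan": [[[-0.0111,0.0048,0,0,0,-7.9,-1],[-0.0105,0.0059,0,0,0,-7.9,-1],[-0.0095,0.0075,0,0,0,-7.9,-1],[-0.0082,0.0089,0,0,0,-7.9,-1],[-0.0067,0.0101,0,0,0,-7.9,-1]]]}}

```text
t: 5.42
position: [475.6, 10.5, 245.7]
tcp_rot: [[-0.989, 0.147, 0.004], [0.147, 0.989, -0.001], [-0.004, -0.001, -1.0]]
ft_force: [-0.1, -4.4, 1.2]
finger_gap: 0.005
gripper_force: 2.1
```

>>> {"op": "drive_tool", "data": {"plan": [[[-0.005,0.011,0,0,0,-7.9,-1],[-0.0032,0.0116,0,0,0,-7.9,-1],[-0.0014,0.012,0,0,0,-7.9,-1],[0.0005,0.0121,0,0,0,-7.9,-1],[0.0024,0.0118,0,0,0,-7.9,-1]]]}}

```text
t: 6.05
position: [468.4, 69.6, 245.5]
tcp_rot: [[-0.67, 0.742, 0.002], [0.742, 0.67, -0.0], [-0.002, 0.001, -1.0]]
ft_force: [-2.4, -4.0, 1.8]
finger_gap: 0.009
gripper_force: 1.9
```

```bash
python3 plan.py 10 9 -7.9;  python3 - <<'E'
from h import *
im=grab_frame("scene");cv2.imwrite("pics/s3.png",cv2.resize(im[90:270,200:440,::-1],None,fx=3,fy=3))
E
```

```text
6.05 [468.4  69.6 245.5] q6 -34 F [-2.4 -4.   1.8]
ang 163.57331489000995 rad 78.28236102786398
[[0.0055, 0.0109, 0, 0, 0, -7.9, -1], [0.006, 0.0105, 0, 0, 0, -7.9, -1], [0.0076, 0.0094, 0, 0, 0, -7.9, -1], [0.009, 0.0081, 0, 0, 0, -7.9, -1], [0.0101, 0.0066, 0, 0, 0, -7.9, -1]]
[[0.011, 0.0049, 0, 0, 0, -7.9, -1], [0.0117, 0.0031, 0, 0, 0, -7.9, -1], [0.012, 0.0013, 0, 0, 0, -7.9, -1], [0.0121, -0.0006, 0, 0, 0, -7.9, -1], [0.0118, -0.0025, 0, 0, 0, -7.9, -1]]
```

View pics/s3.png

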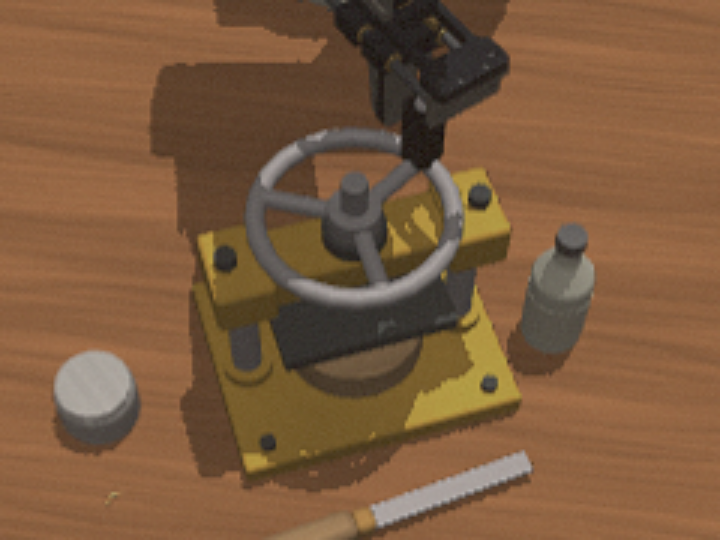

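The handle (crop 423,135) is being pushed round ahead of the fingers, and the bottle, tin and chisel haven't moved. I'll continue.

>>> {"op": "drive_tool", "data": {"plan": [[[0.0055,0.0109,0,0,0,-7.9,-1],[0.006,0.0105,0,0,0,-7.9,-1],[0.0076,0.0094,0,0,0,-7.9,-1],[0.009,0.0081,0,0,0,-7.9,-1],[0.0101,0.0066,0,0,0,-7.9,-1]]]}}

```text
t: 6.72
position: [506.3, 115.7, 245.0]
tcp_rot: [[-0.047, 0.999, 0.001], [0.999, 0.047, 0.001], [0.001, 0.001, -1.0]]
ft_force: [-3.8, -0.4, 1.7]
finger_gap: 0.006
gripper_force: 2.1
```

>>> {"op": "drive_tool", "data": {"plan": [[[0.011,0.0049,0,0,0,-7.9,-1],[0.0117,0.0031,0,0,0,-7.9,-1],[0.012,0.0013,0,0,0,-7.9,-1],[0.0121,-0.0006,0,0,0,-7.9,-1],[0.0118,-0.0025,0,0,0,-7.9,-1]]]}}

```text
t: 7.35
position: [565.1, 121.4, 244.9]
tcp_rot: [[0.599, 0.801, 0.001], [0.801, -0.599, 0.001], [0.001, 0.0, -1.0]]
ft_force: [-4.7, 0.1, 0.5]
finger_gap: 0.006
gripper_force: 1.8
```

```bash
python3 plan.py 10 9 -7.9
```

```text
7.35 [565.1 121.4 244.9] q6 49 F [-4.7  0.1  0.5]
ang 73.73367941269991 rad 77.02942599660568
[[0.0113, -0.0043, 0, 0, 0, -7.9, -1], [0.0105, -0.006, 0, 0, 0, -7.9, -1], [0.0094, -0.0076, 0, 0, 0, -7.9, -1], [0.0081, -0.0089, 0, 0, 0, -7.9, -1], [0.0066, -0.0101, 0, 0, 0, -7.9, -1]]
[[0.005, -0.011, 0, 0, 0, -7.9, -1], [0.0032, -0.0117, 0, 0, 0, -7.9, -1], [0.0013, -0.012, 0, 0, 0, -7.9, -1], [-0.0006, -0.0121, 0, 0, 0, -7.9, -1], [-0.0025, -0.0118, 0, 0, 0, -7.9, -1]]
```

>>> {"op": "drive_tool", "data": {"plan": [[[0.0113,-0.0043,0,0,0,-7.9,-1],[0.0105,-0.006,0,0,0,-7.9,-1],[0.0094,-0.0076,0,0,0,-7.9,-1],[0.0081,-0.0089,0,0,0,-7.9,-1],[0.0066,-0.0101,0,0,0,-7.9,-1]]]}}

```text
t: 7.98
position: [611.0, 84.8, 244.9]
tcp_rot: [[0.972, 0.237, 0.001], [0.237, -0.972, 0.002], [0.001, -0.001, -1.0]]
ft_force: [-3.2, 2.4, -0.0]
finger_gap: 0.001
gripper_force: 1.9
```

>>> {"op": "drive_tool", "data": {"plan": [[[0.005,-0.011,0,0,0,-7.9,-1],[0.0032,-0.0117,0,0,0,-7.9,-1],[0.0013,-0.012,0,0,0,-7.9,-1],[-0.0006,-0.0121,0,0,0,-7.9,-1],[-0.0025,-0.0118,0,0,0,-7.9,-1]]]}}

```text
t: 8.6
position: [618.0, 26.5, 245.2]
tcp_rot: [[0.9, -0.435, 0.003], [-0.435, -0.9, 0.002], [0.001, -0.003, -1.0]]
ft_force: [-0.9, 4.9, 0.0]
finger_gap: 0.007
gripper_force: 2.1
```

```bash
cat > see.py <<'E'
from h import *
for n,uv0 in [("scene",(285.6,143)),("side",(359.1,150.4))]:
    im=grab_frame(n)
    for r in finder.masks_of(n,"crank")[:2]:
        ys,xs=np.nonzero(r["mask"]);print(n,round(r["conf"],2),np.round(r["rect"]),"now",atz(n,(xs.mean(),ys.mean()),248)[:2].round(1),"start",atz(n,uv0,248)[:2].round(1))
    if n=="scene": cv2.imwrite("pics/see.png",cv2.resize(im[90:270,200:440,::-1],None,fx=3,fy=3))
E
python3 plan.py 5 8 -6; python3 see.py
```

```text
8.6 [618.   26.5 245.2] q6 118 F [-0.9  4.9  0. ]
ang -15.749982589931498 rad 77.39767034026822
[[-0.004, -0.01, 0, 0, 0, -6.0, -1], [-0.005, -0.0095, 0, 0, 0, -6.0, -1], [-0.0063, -0.0087, 0, 0, 0, -6.0, -1], [-0.0074, -0.0078, 0, 0, 0, -6.0, -1], [-0.0084, -0.0067, 0, 0, 0, -6.0, -1]]
scene 0.79 [284. 159.  16.  27.] now [608.2  -6.7] start [528.6 -28.1]
side 0.73 [336. 251.  28.  52.] now [483.8 362.1] start [528.2 -23.3]
side 0.62 [326. 138.   9.  26.] now [5.974e+02 3.000e-01] start [528.2 -23.3]
```

>>> {"op": "drive_tool", "data": {"plan": [[[-0.004,-0.01,0,0,0,-6.0,-1],[-0.005,-0.0095,0,0,0,-6.0,-1],[-0.0063,-0.0087,0,0,0,-6.0,-1],[-0.0074,-0.0078,0,0,0,-6.0,-1],[-0.0084,-0.0067,0,0,0,-6.0,-1]]]}}

```text
t: 9.43
position: [587.3, -16.5, 243.8]
tcp_rot: [[0.564, -0.826, 0.003], [-0.826, -0.564, 0.001], [0.001, -0.003, -1.0]]
ft_force: [2.8, 3.7, -0.6]
finger_gap: 0.004
gripper_force: 1.9
```

>>> {"op": "drive_tool", "data": {"plan": [[[0,0,0,0,0,0,-1],[0,0,0,0,0,0,-1]]]}}

```text
t: 9.68
position: [586.6, -17.3, 243.0]
tcp_rot: [[0.567, -0.824, 0.001], [-0.824, -0.567, -0.0], [0.001, -0.0, -1.0]]
ft_force: [-0.3, -1.0, 0.6]
finger_gap: 0.004
gripper_force: 0.0
```

```bash
python3 plan.py 3 5 -3.5; python3 see.py
```

```text
9.675 [586.6 -17.3 243. ] q6 144 F [-0.3 -1.   0.6]
ang -56.40315416190275 rad 77.81524618378006
[[-0.0062, -0.0028, 0, 0, 0, -3.5, -1], [-0.006, -0.003, 0, 0, 0, -3.5, -1], [-0.0063, -0.0024, 0, 0, 0, -3.5, -1]]
side 0.82 [343. 136.  16.  25.] now [555.  -27.4] start [528.2 -23.3]
```

View pics/see.png

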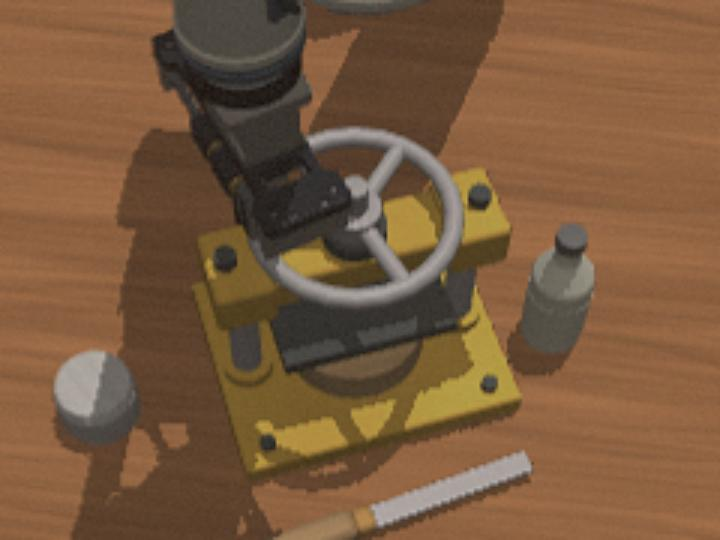

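The hand hides the handle here. The side view puts it at about x=555, some 20° short of the start, so I'll push 19° more.

>>> {"op": "drive_tool", "data": {"plan": [[[-0.006,-0.0032,0,0,0,-3.5,-1],[-0.006,-0.003,0,0,0,-3.5,-1],[-0.0063,-0.0024,0,0,0,-3.5,-1],[-0.0062,-0.0017,0,0,0,-3.5,-1],[0,0,0,0,0,0,-1]]]}}

```text
t: 10.5
position: [561.8, -27.9, 242.7]
tcp_rot: [[0.348, -0.938, 0.0], [-0.938, -0.348, -0.0], [0.0, -0.0, -1.0]]
ft_force: [0.5, -0.0, 0.8]
finger_gap: 0.009
gripper_force: 0.4
```

```bash
python3 plan.py 2 3 -1; python3 see.py
```

```text
10.5 [561.8 -27.9 242.7] q6 157 F [ 0.5 -0.   0.8]
ang -76.32282719478971 rad 77.58984711371976
[[-0.0041, -0.0003, 0, 0, 0, -1.0, -1], [-0.004, -0.0006, 0, 0, 0, -1.0, -1]]
side 0.62 [351. 136.  17.  29.] now [530.  -28.7] start [528.2 -23.3]
```

>>> {"op": "drive_tool", "data": {"plan": [[[0.015,0.003,0,0,0,0,-1],[0.015,0.003,0,0,0,0,-1],[0,0,0.05,0,0,0,-1],[0,0,0.05,0,0,0,-1],[0,0,0.05,0,0,0,-1]]]}}

```text
t: 11.32
position: [592.5, -21.6, 393.9]
tcp_rot: [[0.347, -0.938, -0.0], [-0.938, -0.347, 0.0], [-0.0, 0.0, -1.0]]
ft_force: [1.0, 1.0, -0.2]
finger_gap: 0.003
gripper_force: 0.0
```

>>> {"op": "drive_tool", "data": {"plan": [[[-0.02,0.06,0,0,0,0,-1],[-0.02,0.06,0,0,0,0,-1],[-0.02,0.06,0,0,0,0,-1],[-0.02,0.06,0,0,0,0,-1],[0,0,0,0,0,0,-1]]]}}

```text
t: 11.95
position: [523.4, 179.4, 390.9]
tcp_rot: [[0.407, -0.914, -0.012], [-0.913, -0.407, 0.043], [-0.044, -0.007, -0.999]]
ft_force: [-0.1, -1.0, 1.0]
finger_gap: 0.001
gripper_force: 0.0
```

```bash
python3 plan.py 0 3 -1; python3 see.py
```

```text
11.95 [523.4 179.4 390.9] q6 173 F [-0.1 -1.   1. ]
ang 98.65757566330552 rad 133.40031617013148
scene 0.86 [277. 130.  17.  26.] now [529.4 -28.9] start [528.6 -28.1]
side 0.77 [352. 138.  15.  28.] now [524.9 -18.6] start [528.2 -23.3]
```

View pics/see.png

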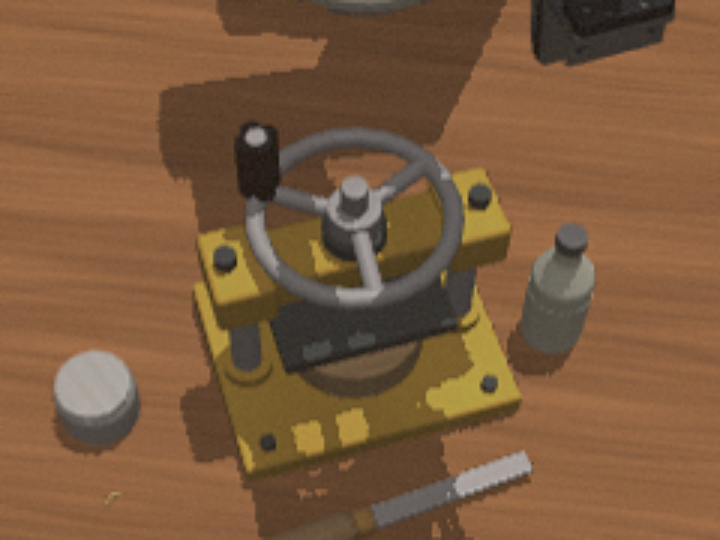

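The handle at crop (257,160), which is full-picture (285.7,143), is back where it started, and the loose things haven't moved. Joint 6 sits near its range end, so I'll ease it back before handing in.

>>> {"op": "drive_tool", "data": {"plan": [[[0,0,0,0,0,8,-1],[0,0,0,0,0,8,-1],[0,0,0,0,0,0,-1],[0,0,0,0,0,0,-1]]]}}

```text
t: 12.65
position: [523.7, 176.9, 391.0]
tcp_rot: [[0.637, -0.771, -0.023], [-0.77, -0.637, 0.038], [-0.044, -0.007, -0.999]]
ft_force: [-0.7, -0.7, -0.0]
finger_gap: 0.003
gripper_force: 0.0
```

```bash
python3 -c "
from h import *
print(np.degrees(readout.observe()['joint_pos']).round(1)); print(manip.close_job())"
```

```text
[ 16.9   7.1  88.6   2.5  84.9 157.1]
the job is handed in; nothing more can be done
None
```

I pushed the handle one full turn clockwise and the cameras put it within about 6 mm of its start; the bottle, tin and chisel look unmoved, the hand is clear, and the job is handed in (no verdict came back).

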